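Open the braced canister and hold its lid over the mouth

TASK

Slide the roll of paper tape up off the wooden grip on the canister's lid and set it down flat on the shelf, without dropping it. Then unscrew the lid anticlockwise, stopping when its threads let go, without pulling the canister out of its bracket, lift the lid straight up and finish still holding it level, one to three centimetres clear above the canister's mouth and centred over it. Leave the saucers, jug and cup alone.

Things in the scene. Friction and masses are not known exactly. Their poses are not given: they have to be found in the camera images.
- bracket: Shallow square dark steel bracket fixed to the shelf, 100 x 100 mm outside, 26 mm high, walls 6.5 mm, inner floor 6.5 mm above the shelf. The canister stands in it with 1.5 mm play on each side, so that it cannot turn with the lid. Origin: centre of its underside, z up.
- canister: Loose square aluminium canister, 84 x 84 mm, 80 mm high to the shoulder, with a round neck (42 mm diameter, rim 97 mm above its base) that has three short thread segments outside. 0.4 to 0.8 kg. Braced by the bracket it gives about 2 degrees as the lid turns. Origin: centre of its base, z up, x and y along its sides.
- mouth (a point): Centre of the canister's mouth, 97 mm above its base. The lid's coarse thread: about 0.3 N m to start, less later; turned anticlockwise from above, the lid rises about 2 mm and lets go after about 53 degrees; from 56 to 88 degrees it lifts straight off; at about 93 it meets a stop. Turned less it cannot be lifted; clockwise it is blocked.
- lid: Round aluminium screw lid, 60 mm diameter, 22 mm high, 0.15 kg. An upright wooden grip stands in the middle of its top: a bar 28 mm long along the lid's x, 16 mm thick along the lid's y (two flat sides), 42 mm tall, its top 64 mm above the origin. Origin: centre of the skirt's lower rim, z up; shut, it is 82 mm above the canister's base. Its springy gasket pushes it up (15 N shut).
- lid_grip (a point): Point on the lid's axis inside the wooden grip, 48 mm above the lid's origin (26 mm above the lid's flat top): a good height to pinch the flat sides.
- roll: Roll of paper tape: a rigid ring 64 mm outside diameter, 43 mm bore, 30 mm high, 0.05 to 0.1 kg, slipped over the lid's wooden grip and lying flat on the lid's top; the grip stands 12 mm out above it. Origin: centre of its lower face, z along its axis.
- roll_mid (a point): Centre of the roll, 15 mm above its lower face.
- saucer_low: Lower of two stacked white saucers, 120 mm diameter, 14 mm high, on the shelf at the left or right; bystander. Origin: centre of its underside.
- saucer_top: Upper saucer, like the lower and resting on it; bystander. Origin: centre of its underside.
- jug: Small steel jug, 72 mm diameter, 85 mm high, a handle at its +y side, on the shelf at the other side; bystander. Origin: centre of its underside.
- cup: Small white cup, 60 mm diameter, 55 mm high, on the shelf beyond the canister; bystander. Origin: centre of its underside.
Mind the look-alikes: they are no part of the job. Leave any orange look-alike of the lid alone.

How it is judged (in metres and radians):
On the way, in this order (a step that is already met when the one before it is completed fails the run):
1. the roll lies flat on the shelf, let go, with the lid still screwed on (height (world z) of roll_mid between 0.01 and 0.02 m and angle between the z axis of roll and the z axis of bracket, either way round below 0.15 rad and linear speed of roll below 0.05 m/s and contact force between the fingers and roll below 0.1 N and z of lid in the frame of canister below 0.09 m and angle between the x axis of lid and the x axis of canister, either way round below 0.5 rad), for 0.2 s.
2. the lid has been turned at least 46 degrees on the neck, the canister still in its bracket (angle between the x axis of lid and the x axis of canister, either way round above 0.8 rad and z of lid in the frame of canister below 0.092 m and horizontal distance between lid and canister below 0.006 m).
At the end, for the whole second after the job is handed in: Lid held still in the fingers, level within 0.2 rad, its lower rim 3 to 45 mm above the mouth and within 15 mm of its axis, touching neither canister nor roll; canister in its bracket, moved under 10 mm, upright within 0.08 rad; roll flat (0.15 rad) on the shelf, let go, at rest (z of lid in the frame of mouth between 0.003 and 0.045 m and horizontal distance between lid and mouth below 0.015 m and angle between lid's own z axis and vertical below 0.2 rad and contact force between the fingers and lid above 1 N and contact force between lid and canister below 0.05 N and contact force between lid and roll below 0.05 N and linear speed of each of lid, roll below 0.03 m/s and distance of canister from where it was at the start of the episode below 0.01 m and angle between canister's own z axis and vertical below 0.08 rad and height (world z) of roll_mid between 0.01 and 0.02 m and angle between the z axis of roll and the z axis of bracket, either way round below 0.15 rad and contact force between the fingers and roll below 0.1 N); the arm keeps its last pose, push and grip.
It fails at once if the canister is pulled up or out of its bracket (distance of canister from where it was at the start of the episode above 0.012 m or angle between canister's own z axis and vertical above 0.12 rad).
It fails at once if the roll is dropped (falls at over 1.3 m/s) (linear speed of roll above 1.3 m/s).
It fails at once if a saucer, the jug or the cup is moved by over 30 mm (distance of any of saucer_low, saucer_top, jug, cup from where it was at the start of the episode above 0.03 m).
It fails at once if the lid is turned on, well past where its threads let go (over 88 degrees) (angle between the x axis of lid and the x axis of canister, either way round above 1.54 rad).
It also fails if it takes over 54 s, if anything falls off the work surface, if the arm or the gripper's body presses on something with over 40 N, if the wrist force passes 120 N, or if a joint passes its speed limit or range.

ROBOT

A 6-joint arm with a two-finger parallel gripper is mounted at the origin on the work surface. World frame = base frame: x ahead of the robot, y to its left, z up, the work surface at z = 0. Lengths are in m, angles in degrees, forces in N, time in s.
With the tool pointing down it reaches from about 0.3 to 0.75 m from the base axis. Payload 8.5 kg.
Tool frame: the origin (TCP) lies on the centre line of the jaws, within the pads' length; the fingertips stand 19 mm ahead of it and the grasp point (between the pads) is the TCP (env.tcp_to_tips is the z of the fingertips in the tool frame, in m); z points along the fingers, y is the line along which they close (so a half turn about z gives the same grasp; the last joint's range is limited). The gripper opens to 85 mm and grips with 20 to 120 N. Pads are 22 mm wide; open, the fingers measure 114 mm over their backs; the gripper's body (76 mm by 85 mm) begins 54 mm behind the grasp point. The pads swing forward as they close: fully open they stand 13 mm farther back than shut.
Start: joints at [-87.393, 21.807, 74.336, -0, 83.858, -12.336], TCP at [0.142, -0.531, 0.25] pointing down, gripper open.
Joint ranges: [-178.18, 178.18], [-50.72, 133.34], [12.68, 142.11], [-81.47, 261.47], [9.98, 163.14], [-165.26, 165.26]. Speed limits (degrees/s): [136.94, 136.94, 180, 180, 180, 180].

INTERFACE

Orientations are given as a 3x3 rotation matrix whose columns are the frame's x, y, z axes.
In Python, from rig import env gives the robot as it stands.
- The arm moves only by the tool servo_tool, never from a script. Its argument "steps" is a list of rows, each an object of numbers: "tx", "ty", "tz": the shift along the world's x, y, z in cm; "yaw": the turn about the world's z in degrees; "claw": the finger opening in cm, from 0 to 8.54. In form: [{"tx": .., "ty": .., "tz": .., "yaw": .., "claw": ..}, ...]. A call has 1 to 20 rows; each row shifts and turns the commanded pose from where the row before left it; what a row does not reach is not made up. A row lasts 1/10 s, in which the tool goes at most 50 mm and 8.59 degrees, less where a joint would pass 70% of its speed; a pose out of reach is approached as far as the arm can. A call with a gripper value outside its range is refused whole. The fingers move at their own pace and stop on an object; "newtons" is the grip in N (left out, the last holds). Time passes only in rows, so rows that do not move let the fingers close. It gives the time, the measured TCP pose, the force, the opening and the grip force at its end, in the units of the state.
- env.observe(): the state, without advancing time (a new reading comes with each control period).
- env.get_image(name): name is "scene" or "side" or "wrist"; returns (picture, depth): 420x560x3 uint8, red, green, blue; 420x560 float32, m along the optical axis (not along the pixel's ray), 0 where there is no reading.
- env.camera_model(name): a dict with "fovy" (degrees; the focal length in pixels is half the picture's height over the tangent of half this angle, whatever the lens; pixels are square), "cx", "cy" (the principal point, pixels), "T" (4x4, takes a point from camera to world coordinates). Camera axes: x right, y down, z forward; pixel columns grow to the right and rows downward; lengths in m; the calibration is good to about 2 mm. A picture is of the moment at which its call begins: read the wrist's pose just before it. camera_model takes no time and is no camera call; for the wrist camera it gives the pose at the moment of the call.
- env.close_job(): hands the job in; it is judged then, once.
The state is a dict: "time_s": time; "q": joint angles; "qvel": joint speeds; "joint_efforts": joint torques, N m; "position": TCP position; "tool_rot": TCP orientation; "ft_force": force on the tool from outside, world axes, zero at the start; "wrist_torque": the same for the moment, N m; "grip_width": finger opening in m; "gripper_force": force on a finger pad.
Only numpy, scipy, OpenCV 4.12 (cv2) and the standard library are available. Lean on these libraries where they do the work, as an engineer would, in place of code of your own. Each camera call takes 0.05 s, during which the arm holds its last target. There are 200 camera calls.

## Working session

There is one attempt and no reset: what is moved stays moved. The work goes in short steps, Python scripts to look and compute and a tool call to move; the robot and the scene stay as the last step left them, time stands still between calls to the robot, and variables do not carry over. Pictures are saved under pics/ and viewed, at most 10 in all, crops included, and the job is handed in when it is done.

Besides the shell and the picture viewer there is one more tool, called after "Call:" by a JSON object that holds its "fn" and its "kwargs", one argument or row to a line. servo_tool: Moves the arm, as the interface text tells. Its arguments: {"type":"object","properties":{"steps":{"type":"array"},"newtons":{"type":"number"}},"required":["steps"]}

```bash
mkdir -p pics; cat > h.py <<'E'
import numpy as np, cv2
from rig import env
def snap(n,f=None):
    m=env.camera_model(n); im,d=env.get_image(n)
    if f: cv2.imwrite(f'pics/{f}.png',im[:,:,::-1])
    h,w=d.shape; fl=h/2/np.tan(np.radians(m['fovy'])/2)
    u,v=np.meshgrid(np.arange(w),np.arange(h))
    P=np.stack([(u-m['cx'])/fl*d,(v-m['cy'])/fl*d,d,np.ones_like(d)],-1)@np.array(m['T']).T
    P=P[...,:3]; P[d==0]=np.nan
    return im,d,P,m
E
python3 - <<'E'
from h import *
a=snap('scene')[0]; b=snap('side')[0]
cv2.imwrite('pics/a.png',cv2.resize(np.vstack([a,b]),(800,1200))[:600,:,::-1]); cv2.imwrite('pics/b.png',cv2.resize(b,(800,600))[:,:,::-1])
for n in('scene','side'):
    m=env.camera_model(n);print(n,m['fovy'],np.round(m['T'],3).tolist())
E
```

```text
scene 56.595167036650274 [[-0.766, 0.361, -0.532, 1.123], [0.643, 0.441, -0.627, 0.618], [0.008, -0.822, -0.569, 0.653], [0.0, 0.0, 0.0, 1.0]]
side 50.17074039424658 [[-0.727, -0.41, 0.55, 0.052], [-0.686, 0.445, -0.575, 0.569], [-0.009, -0.796, -0.605, 0.728], [0.0, 0.0, 0.0, 1.0]]
```

View pics/a.png

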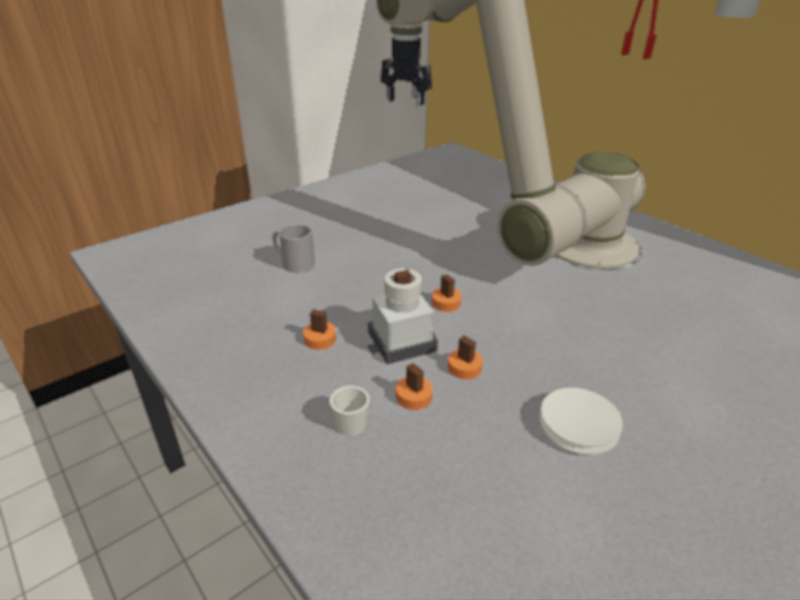

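View pics/b.png

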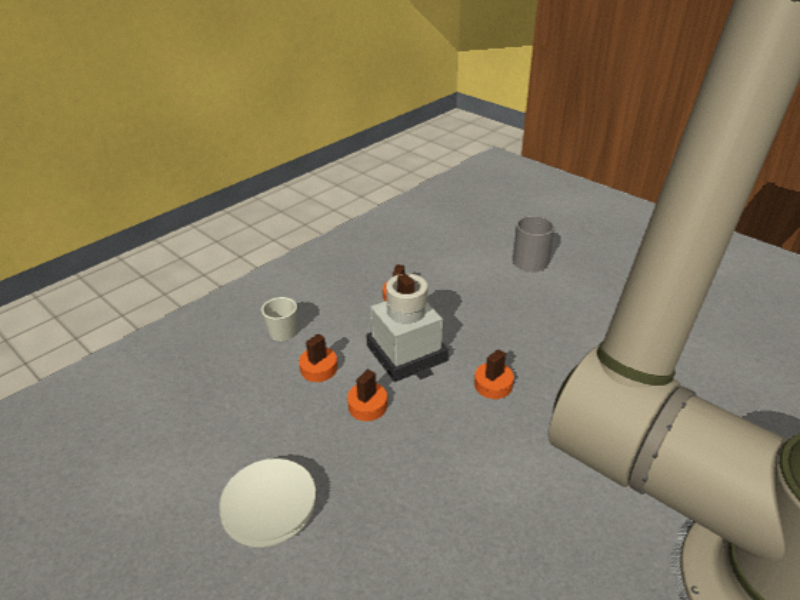

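The white roll on the canister, with the grip poking out of it, is at scene (403,280) and side (407,290). Orange look-alikes of the lid are at scene (446,293), (319,330), (466,357) and (414,387). The cup is at scene (350,410), the saucers at (580,418) and the jug at (297,248). I choose the one on the canister, and I'll measure it and check a crop.

```bash
python3 - <<'E'
from h import *
pp={}
for n,c in(('scene',(282,200)),('side',(285,208))):
    im,d,P,m=snap(n); u,v=c
    cv2.imwrite(f'pics/c_{n}.png',cv2.resize(im[v-50:v+70,u-60:u+60],(600,600),interpolation=2)[:,:,::-1])
    Z=P[...,2]; R=np.zeros(Z.shape,bool); R[v-60:v+70,u-60:u+60]=1
    C=P[v,u]
    for lab,lo,hi in(('rolltop',.137,.144),('grip',.148,.157),('shoulder',.082,.091),('side',.112,.136)):
        M=R&(Z>lo)&(Z<hi)&(np.hypot(P[...,0]-C[0],P[...,1]-C[1])<.07); Q=P[M][:,:2].astype(np.float32)
        if len(Q)<4: print(n,lab,len(Q));continue
        print(n,lab,len(Q),Q.mean(0).round(4),'circ',np.round(cv2.minEnclosingCircle(Q),4) if 0 else cv2.minEnclosingCircle(Q),'rect',cv2.minAreaRect(Q))
    # orange
    hsv=cv2.cvtColor(im,cv2.COLOR_RGB2HSV); O=((hsv[...,0]<14)&(hsv[...,1]>200)&(hsv[...,2]>150)).astype(np.uint8)
    k,L,s,ce=cv2.connectedComponentsWithStats(O)
    for i in range(1,k):
        if s[i,4]>50: print('orange',s[i,4],np.nanmedian(P[L==i],0).round(3))
for n,c in(('cup',(245,287)),('jug',(208,178)),('saucer',(405,292))):
    print(n,snap('scene')[2][c[1],c[0]])
E
cd pics; python3 -c "
import cv2,numpy as np
cv2.imwrite('c.png',cv2.resize(np.hstack([cv2.imread('c_scene.png'),cv2.imread('c_side.png')]),(800,400)))"
```

```text
scene rolltop 181 [0.5982 0.0044] circ ((0.5954560041427612, 0.00010467068932484835), 0.03263698145747185) rect ((0.5952154994010925, 0.0011560246348381042), (0.06187549978494644, 0.06111745163798332), 68.60314178466797)
scene grip 49 [0.5975 0.0022] circ ((0.5972609519958496, 0.0025606281124055386), 0.016090992838144302) rect ((0.5970034003257751, 0.0012843329459428787), (0.018129780888557434, 0.027960656210780144), 78.59003448486328)
scene shoulder 363 [0.6091 0.0141] circ ((0.5973088145256042, 0.003357487730681896), 0.05717270076274872) rect ((0.5963187217712402, 0.0014479532837867737), (0.08800560235977173, 0.08513012528419495), 72.7787094116211)
scene side 246 [0.6075 0.0149] circ ((0.5957190990447998, -0.0013681268319487572), 0.03525719791650772) rect ((0.5994564294815063, 0.0037175416946411133), (0.05624868720769882, 0.06058743968605995), 17.381301879882812)
side rolltop 263 [0.5891 0.0043] circ ((0.5950777530670166, -2.9578804969787598e-05), 0.0334339439868927) rect ((0.5944687724113464, 0.0006615743041038513), (0.06139981746673584, 0.06330568343400955), 89.51638793945312)
si
[... 168 characters left out ...]
09204, 0.03150264546275139), 78.18797302246094)
side shoulder 497 [0.5832 0.0143] circ ((0.5937302708625793, 0.0015715984627604485), 0.05613286420702934) rect ((0.5953191518783569, 0.0007476955652236938), (0.08602021634578705, 0.08456416428089142), 72.52710723876953)
side side 275 [0.582 0.013] circ ((0.5916484594345093, 0.002390083158388734), 0.031245002523064613) rect ((0.5898853540420532, 0.00306682288646698), (0.056245215237140656, 0.05754987522959709), 7.4453935623168945)
orange 327 [0.662 0.139 0.024]
orange 386 [ 0.436 -0.024  0.023]
orange 397 [0.547 0.14  0.023]
cup [0.77816088 0.09159218 0.00978131]
jug [ 0.61313956 -0.33181449  0.04308095]
saucer [0.52209412 0.33584844 0.02051785]
```

View pics/c.png

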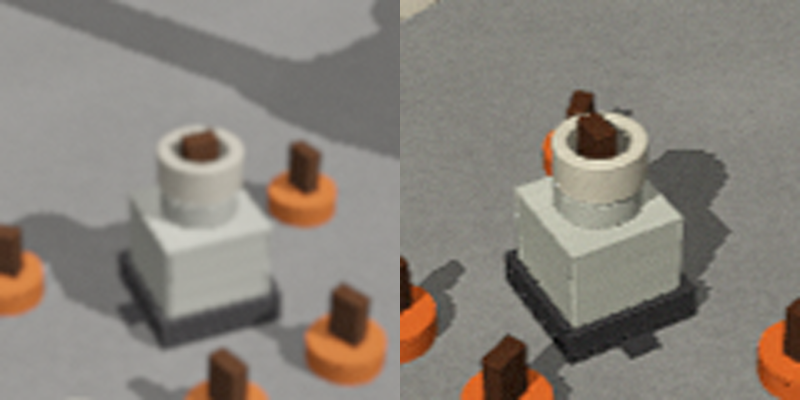

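The crop confirms the choice: a white roll around a brown grip on the grey canister in the dark bracket. The centre is at about (0.595, 0.001) and the heights match. Now I'll move above it.

Call:
{"fn": "servo_tool", "kwargs": {
  "steps": [
    {"tx": 2.5,"ty": 2.95,"claw": 8.5},
    {"tx": 2.5,"ty": 2.95},
    {"tx": 2.5,"ty": 2.95},
    {"tx": 2.5,"ty": 2.95},
    {"tx": 2.5,"ty": 2.95},
    {"tx": 2.5,"ty": 2.95},
    {"tx": 2.5,"ty": 2.95},
    {"tx": 2.5,"ty": 2.95},
    {"tx": 2.5,"ty": 2.95},
    {"tx": 2.5,"ty": 2.95},
    {"tx": 2.5,"ty": 2.95},
    {"tx": 2.5,"ty": 2.95},
    {"tx": 2.5,"ty": 2.95},
    {"tx": 2.5,"ty": 2.95},
    {"tx": 2.5,"ty": 2.95},
    {"tx": 2.5,"ty": 2.95},
    {"tx": 2.5,"ty": 2.95},
    {"tx": 2.5,"ty": 2.95},
    {},
    {}
  ],
  "newtons": 30
}}

```text
invalid input at $.steps[0]: expected keys tx, ty, tz, yaw, claw
```

```bash
python3 - <<'E'
from h import *
o=env.observe(); print(o['time_s'],np.round(o['position'],4),np.round(o['tool_rot'],3).tolist(),np.round(o['q'],1),o['ft_force'],env.tcp_to_tips)
im,d,P,m=snap('wrist','w1'); print(np.round(m['T'],3).tolist())
Z=P[...,2]
for lab,lo,hi in(('rolltop',.137,.144),('grip',.148,.157),('shoulder',.082,.091)):
    M=(Z>lo)&(Z<hi)&(np.hypot(P[...,0]-.595,P[...,1])<.065); Q=P[M][:,:2].astype(np.float32)
    if len(Q)>4: print(lab,len(Q),Z[M].mean(),cv2.minEnclosingCircle(Q),cv2.minAreaRect(Q))
E
```

```text
0.35 [ 0.1418 -0.5313  0.2502] [[0.966, 0.258, -0.0], [0.258, -0.966, 0.0], [0.0, -0.0, -1.0]] [-87.4  21.8  74.3  -0.   83.9 -12.3] [0.80713313 0.90843216 0.30822063] 0.019
[[0.259, -0.922, -0.287, 0.215], [-0.966, -0.247, -0.077, -0.511], [0.0, 0.297, -0.955, 0.373], [0.0, 0.0, 0.0, 1.0]]
```

View pics/w1.png

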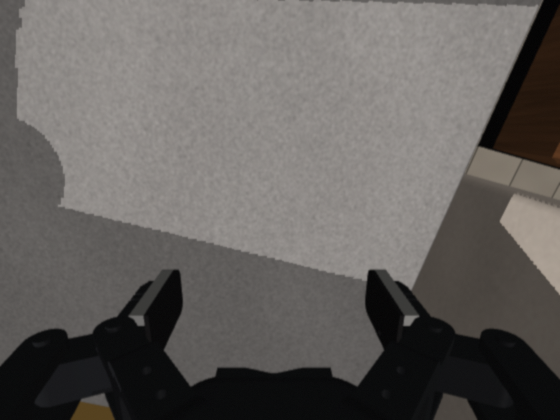

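The wrist view shows empty shelf, since the arm has not moved: every row needs all five keys.

Call:
{"fn": "servo_tool", "kwargs": {
  "steps": [
    {"tx": 2.5,"ty": 2.95,"tz": 0.3,"yaw": -1.7,"claw": 8.5},
    {"tx": 2.5,"ty": 2.95,"tz": 0.3,"yaw": -1.7,"claw": 8.5},
    {"tx": 2.5,"ty": 2.95,"tz": 0.3,"yaw": -1.7,"claw": 8.5},
    {"tx": 2.5,"ty": 2.95,"tz": 0.3,"yaw": -1.7,"claw": 8.5},
    {"tx": 2.5,"ty": 2.95,"tz": 0.3,"yaw": -1.7,"claw": 8.5},
    {"tx": 2.5,"ty": 2.95,"tz": 0.3,"yaw": -1.7,"claw": 8.5},
    {"tx": 2.5,"ty": 2.95,"tz": 0.3,"yaw": -1.7,"claw": 8.5},
    {"tx": 2.5,"ty": 2.95,"tz": 0.3,"yaw": -1.7,"claw": 8.5},
    {"tx": 2.5,"ty": 2.95,"tz": 0.3,"yaw": -1.7,"claw": 8.5},
    {"tx": 2.5,"ty": 2.95,"tz": 0.3,"yaw": -1.7,"claw": 8.5},
    {"tx": 2.5,"ty": 2.95,"tz": 0,"yaw": -1.7,"claw": 8.5},
    {"tx": 2.5,"ty": 2.95,"tz": 0,"yaw": -1.7,"claw": 8.5},
    {"tx": 2.5,"ty": 2.95,"tz": 0,"yaw": -1.7,"claw": 8.5},
    {"tx": 2.5,"ty": 2.95,"tz": 0,"yaw": -1.7,"claw": 8.5},
    {"tx": 2.5,"ty": 2.95,"tz": 0,"yaw": -1.7,"claw": 8.5},
    {"tx": 2.5,"ty": 2.95,"tz": 0,"yaw": -1.7,"claw": 8.5},
    {"tx": 2.5,"ty": 2.95,"tz": 0,"yaw": -1.7,"claw": 8.5},
    {"tx": 2.5,"ty": 2.95,"tz": 0,"yaw": -1.7,"claw": 8.5},
    {"tx": 0,"ty": 0,"tz": 0,"yaw": 0,"claw": 8.5},
    {"tx": 0,"ty": 0,"tz": 0,"yaw": 0,"claw": 8.5}
  ],
  "newtons": 30
}}

```text
time_s: 2.4
position: [0.5918, 0.0001, 0.2799]
tool_rot: [[0.963, -0.268, -0.001], [-0.268, -0.963, -0.0], [-0.001, 0.0, -1.0]]
ft_force: [0.2, -0.2, -0.2]
grip_width: 0.0848
gripper_force: 0.0
```

```bash
cat > look.py <<'E'
from h import *
import sys
o=env.observe(); R=np.array(o['tool_rot']); print(o['time_s'],np.round(o['position'],4),'yaw_y',np.degrees(np.arctan2(R[1,1],R[0,1])),np.round(o['q'],1),np.round(o['ft_force'],2))
im,d,P,m=snap('wrist',sys.argv[1])
Z=P[...,2]
for lab,lo,hi in(('rolltop',.136,.145),('grip',.148,.158),('shoulder',.080,.092),('lidtop',.105,.115)):
    M=(Z>lo)&(Z<hi)&(np.hypot(P[...,0]-.595,P[...,1])<.065); Q=P[M][:,:2].astype(np.float32)
    if len(Q)>4: print(lab,len(Q),Z[M].mean(),cv2.minEnclosingCircle(Q),cv2.minAreaRect(Q))
E
python3 look.py w2
```

```text
2.4 [5.918e-01 1.000e-04 2.799e-01] yaw_y -105.56906749703158 [-11.4  25.1  64.1  -0.   90.9  94.1] [ 0.19 -0.15 -0.16]
rolltop 2319 0.13974381403866407 ((0.594852864742279, 0.00014956136874388903), 0.03193306922912598) ((0.5949926972389221, 0.0002473704516887665), (0.06286803632974625, 0.062302641570568085), 29.287052154541016)
grip 618 0.15172283407627793 ((0.5964986681938171, 0.0014108679024502635), 0.015203538350760937) ((0.5961047410964966, 0.0009787706658244133), (0.015133422799408436, 0.02865786664187908), 74.09172058105469)
shoulder 2598 0.08569454772043898 ((0.5961794853210449, 0.001010967418551445), 0.05905013158917427) ((0.5960296988487244, 0.0009126961231231689), (0.08358105272054672, 0.08439838886260986), 72.32830047607422)
lidtop 738 0.11026274270822524 ((0.6009423732757568, -0.0020915584173053503), 0.028240347281098366) ((0.6007052063941956, -0.0016324445605278015), (0.050565075129270554, 0.05114930495619774), 70.29777526855469)
```

View pics/w2.png

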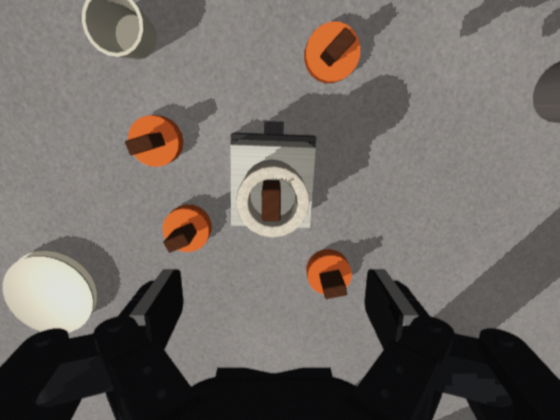

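The roll is centred at pixel (273,200) and the grip runs along the image column, so the jaws are already square to it. Roll centre (0.595, 0.000), lid centre (0.596, 0.001). Now I'll go down onto the upper part of the roll.

Call:
{"fn": "servo_tool", "kwargs": {
  "steps": [
    {"tx": 0.3,"ty": 0,"tz": -2.5,"yaw": 0,"claw": 8.5},
    {"tx": 0,"ty": 0,"tz": -3,"yaw": 0,"claw": 8.5},
    {"tx": 0,"ty": 0,"tz": -3,"yaw": 0,"claw": 8.5},
    {"tx": 0,"ty": 0,"tz": -3,"yaw": 0,"claw": 8.5},
    {"tx": 0,"ty": 0,"tz": -2,"yaw": 0,"claw": 8.5},
    {"tx": 0,"ty": 0,"tz": -1,"yaw": 0,"claw": 8.5},
    {"tx": 0,"ty": 0,"tz": 0,"yaw": 0,"claw": 8.5},
    {"tx": 0,"ty": 0,"tz": 0,"yaw": 0,"claw": 5.8},
    {"tx": 0,"ty": 0,"tz": 0,"yaw": 0,"claw": 5.8},
    {"tx": 0,"ty": 0,"tz": 0,"yaw": 0,"claw": 5.8},
    {"tx": 0,"ty": 0,"tz": 0,"yaw": 0,"claw": 5.8},
    {"tx": 0,"ty": 0,"tz": 0,"yaw": 0,"claw": 5.8}
  ],
  "newtons": 25
}}

```text
time_s: 3.65
position: [0.5954, -0.0008, 0.1371]
tool_rot: [[0.963, -0.27, 0.003], [-0.27, -0.963, -0.001], [0.003, 0.0, -1.0]]
ft_force: [-1.6, -1.5, 6.4]
grip_width: 0.064
gripper_force: 27.1
```

Call:
{"fn": "servo_tool", "kwargs": {
  "steps": [
    {"tx": 0,"ty": 0,"tz": 0.5,"yaw": 0,"claw": 5.8},
    {"tx": 0,"ty": 0,"tz": 0.5,"yaw": 0,"claw": 5.8},
    {"tx": 0,"ty": 0,"tz": 1,"yaw": 0,"claw": 5.8},
    {"tx": 0,"ty": 0,"tz": 1,"yaw": 0,"claw": 5.8},
    {"tx": 0,"ty": 0,"tz": 1,"yaw": 0,"claw": 5.8},
    {"tx": 0,"ty": 0,"tz": 1.5,"yaw": 0,"claw": 5.8},
    {"tx": 0,"ty": 0,"tz": 1.5,"yaw": 0,"claw": 5.8},
    {"tx": 0,"ty": 0,"tz": 0.5,"yaw": 0,"claw": 5.8},
    {"tx": 0,"ty": 0,"tz": 0,"yaw": 0,"claw": 5.8}
  ]
}}

```text
time_s: 4.55
position: [0.595, -0.0004, 0.2112]
tool_rot: [[0.963, -0.27, 0.002], [-0.27, -0.963, -0.0], [0.002, -0.0, -1.0]]
ft_force: [-0.4, -0.0, -1.0]
grip_width: 0.064
gripper_force: 27.8
```

```bash
python3 look.py w3; python3 - <<'E'
from h import *
im,d,P,m=snap('scene'); o=np.array(env.observe()['position'])
Z=P[...,2];N=np.hypot(P[...,0]-o[0],P[...,1]-o[1])
hsv=cv2.cvtColor(im,cv2.COLOR_RGB2HSV)
M=(N<.04)&(Z>.15)&(Z<o[2]+.02)&(im.min(-1)>110); Q=P[M]; print('roll pts',len(Q),np.percentile(Q[:,2],[1,5,95,99]) if len(Q) else '')
cv2.imwrite('pics/s3.png',cv2.resize(im[110:260,190:390],(800,600))[:,:,::-1])
E
```

```text
4.55 [ 5.950e-01 -4.000e-04  2.112e-01] yaw_y -105.6513072986266 [-11.4  27.9  70.8   0.   81.2  94.2] [-0.43 -0.01 -0.96]
grip 199 0.15191204155748675 ((0.5859655141830444, 0.003907098434865475), 0.007919213734567165) ((0.5863272547721863, 0.00381126394495368), (0.015293366275727749, 0.006561519578099251), 75.61894226074219)
shoulder 3924 0.08568133237587412 ((0.602668821811676, -0.0006823237636126578), 0.05464298278093338) ((0.5960426926612854, 0.0013172179460525513), (0.0841011255979538, 0.08497563749551773), 72.20679473876953)
lidtop 1955 0.10987439378420259 ((0.596500039100647, 0.0009785732254385948), 0.02991141565144062) ((0.6017496585845947, -0.0016893483698368073), (0.05533190816640854, 0.04817542806267738), 41.95787811279297)
roll pts 377 [0.15172458 0.18415249 0.21244937 0.21327652]
```

View pics/s3.png

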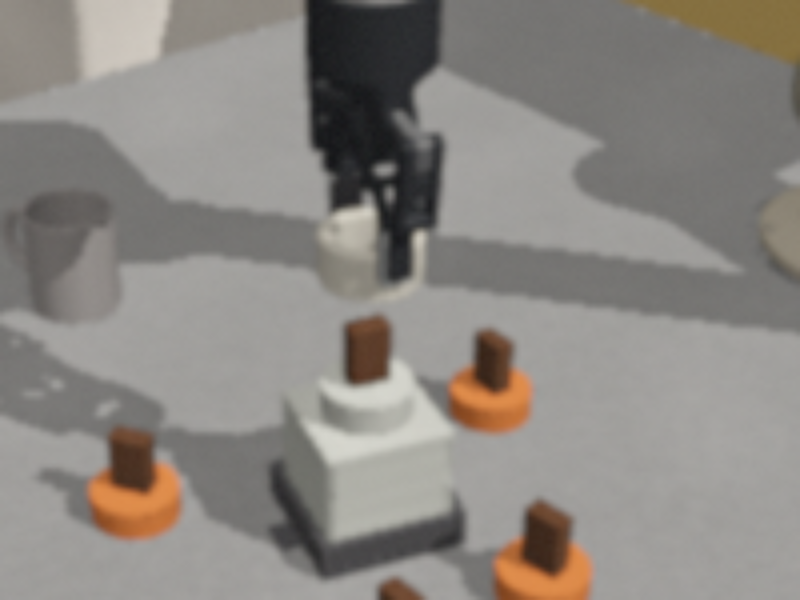

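The roll is in the jaws, level and clear of the grip (crop ~(370,255)), with its lower face about 28 mm below the TCP. Free shelf at (0.48, -0.18) is the target.

Call:
{"fn": "servo_tool", "kwargs": {
  "steps": [
    {"tx": -0.5,"ty": -1,"tz": 0.2,"yaw": 0,"claw": 5.8},
    {"tx": -1.5,"ty": -2,"tz": 0,"yaw": 0,"claw": 5.8},
    {"tx": -1.5,"ty": -2.5,"tz": 0,"yaw": 0,"claw": 5.8},
    {"tx": -2,"ty": -3,"tz": 0,"yaw": 0,"claw": 5.8},
    {"tx": -2,"ty": -3,"tz": 0,"yaw": 0,"claw": 5.8},
    {"tx": -2,"ty": -3,"tz": -1,"yaw": 0,"claw": 5.8},
    {"tx": -1.5,"ty": -2.5,"tz": -2,"yaw": 0,"claw": 5.8},
    {"tx": -0.5,"ty": -1,"tz": -3,"yaw": 0,"claw": 5.8},
    {"tx": 0,"ty": 0,"tz": -3,"yaw": 0,"claw": 5.8},
    {"tx": 0,"ty": 0,"tz": -3,"yaw": 0,"claw": 5.8},
    {"tx": 0,"ty": 0,"tz": -2.5,"yaw": 0,"claw": 5.8},
    {"tx": 0,"ty": 0,"tz": -1.5,"yaw": 0,"claw": 5.8},
    {"tx": 0,"ty": 0,"tz": -1,"yaw": 0,"claw": 5.8},
    {"tx": 0,"ty": 0,"tz": 0,"yaw": 0,"claw": 5.8},
    {"tx": 0,"ty": 0,"tz": 0,"yaw": 0,"claw": 5.8}
  ]
}}

```text
time_s: 6.15
position: [0.4799, -0.1807, 0.0428]
tool_rot: [[0.963, -0.27, 0.001], [-0.27, -0.963, -0.0], [0.001, 0.0, -1.0]]
ft_force: [1.1, 0.2, -0.4]
grip_width: 0.064
gripper_force: 28.0
```

Call:
{"fn": "servo_tool", "kwargs": {
  "steps": [
    {"tx": 0,"ty": 0,"tz": -0.7,"yaw": 0,"claw": 5.8},
    {"tx": 0,"ty": 0,"tz": -0.3,"yaw": 0,"claw": 5.8},
    {"tx": 0,"ty": 0,"tz": -0.2,"yaw": 0,"claw": 5.8},
    {"tx": 0,"ty": 0,"tz": -0.2,"yaw": 0,"claw": 5.8},
    {"tx": 0,"ty": 0,"tz": 0,"yaw": 0,"claw": 5.8}
  ]
}}

```text
time_s: 6.65
position: [0.4798, -0.1803, 0.0282]
tool_rot: [[0.963, -0.27, -0.0], [-0.27, -0.963, 0.0], [-0.0, -0.0, -1.0]]
ft_force: [0.0, 0.2, -1.0]
grip_width: 0.0639
gripper_force: 28.0
```

Call:
{"fn": "servo_tool", "kwargs": {
  "steps": [
    {"tx": 0,"ty": 0,"tz": -0.1,"yaw": 0,"claw": 5.8},
    {"tx": 0,"ty": 0,"tz": -0.1,"yaw": 0,"claw": 5.8},
    {"tx": 0,"ty": 0,"tz": 0,"yaw": 0,"claw": 5.8}
  ]
}}

```text
time_s: 6.95
position: [0.4799, -0.1804, 0.0265]
tool_rot: [[0.963, -0.27, 0.0], [-0.27, -0.963, -0.0], [0.0, 0.0, -1.0]]
ft_force: [-0.4, 0.6, 0.9]
grip_width: 0.0636
gripper_force: 28.0
```

Light contact with the shelf. I'll open, rise, and go back over the lid (0.596, 0.001).

Call:
{"fn": "servo_tool", "kwargs": {
  "steps": [
    {"tx": 0,"ty": 0,"tz": 0,"yaw": 0,"claw": 7.0},
    {"tx": 0,"ty": 0,"tz": 0,"yaw": 0,"claw": 8.5},
    {"tx": 0,"ty": 0,"tz": 0,"yaw": 0,"claw": 8.5},
    {"tx": 0,"ty": 0,"tz": 0,"yaw": 0,"claw": 8.5},
    {"tx": 0,"ty": 0,"tz": 1,"yaw": 0,"claw": 8.5},
    {"tx": 0,"ty": 0,"tz": 2,"yaw": 0,"claw": 8.5},
    {"tx": 0,"ty": 0,"tz": 3,"yaw": 0,"claw": 8.5},
    {"tx": 0,"ty": 0,"tz": 4,"yaw": 0,"claw": 8.5},
    {"tx": 0,"ty": 0,"tz": 4,"yaw": 0,"claw": 8.5},
    {"tx": 0,"ty": 0,"tz": 4,"yaw": 0,"claw": 8.5},
    {"tx": 0,"ty": 0,"tz": 3,"yaw": 0,"claw": 8.5},
    {"tx": 2,"ty": 3,"tz": 2,"yaw": 0,"claw": 8.5},
    {"tx": 2,"ty": 3,"tz": 0,"yaw": 0,"claw": 8.5},
    {"tx": 2,"ty": 3,"tz": 0,"yaw": 0,"claw": 8.5},
    {"tx": 2,"ty": 3,"tz": 0,"yaw": 0,"claw": 8.5},
    {"tx": 2,"ty": 3,"tz": 0,"yaw": 0,"claw": 8.5},
    {"tx": 1.6,"ty": 3,"tz": 0,"yaw": 0,"claw": 8.5},
    {"tx": 0,"ty": 0,"tz": 0,"yaw": 0,"claw": 8.5},
    {"tx": 0,"ty": 0,"tz": 0,"yaw": 0,"claw": 8.5}
  ]
}}

```text
time_s: 8.85
position: [0.5956, 0.0001, 0.2567]
tool_rot: [[0.963, -0.269, -0.0], [-0.269, -0.963, -0.0], [0.0, 0.0, -1.0]]
ft_force: [-0.6, -0.4, -0.3]
grip_width: 0.0848
gripper_force: 0.0
```

```bash
python3 look.py w4; python3 - <<'E'
from h import *
for n in('scene','side'):
    P=snap(n)[2]; N=np.hypot(P[...,0]-.48,P[...,1]+.18); Q=P[(N<.05)&(P[...,2]>.023)].astype(np.float32)
    if len(Q)>5:
        print(n,len(Q),Q[:,2].min(),np.median(Q[:,2]),Q[:,2].max(),cv2.minEnclosingCircle(Q[:,:2].copy()), np.linalg.lstsq(np.c_[Q[:,:2]-[.48,-.18],np.ones(len(Q))],Q[:,2],rcond=None)[0])
E
```

```text
8.85 [5.956e-01 1.000e-04 2.567e-01] yaw_y -105.58555479230128 [-11.4  26.2  66.   -0.   87.8  94.2] [-0.62 -0.42 -0.26]
rolltop 58 0.1403422020801911 ((0.6080121994018555, -0.0021496894769370556), 0.007976041175425053) ((0.6089986562728882, -0.0024470603093504906), (0.01575208269059658, 0.0020606631878763437), 73.2247314453125)
grip 745 0.1517180458400135 ((0.5963723659515381, 0.0014339020708575845), 0.015375043265521526) ((0.5961800217628479, 0.001279439777135849), (0.015522287227213383, 0.028445715084671974), 74.86643981933594)
shoulder 3949 0.08569963701283312 ((0.5964236259460449, 0.0014653280377388), 0.05901491269469261) ((0.5959554314613342, 0.0009461976587772369), (0.08395937085151672, 0.08460342884063721), 72.24620056152344)
lidtop 2511 0.10992843940003381 ((0.5962474346160889, 0.0012748800218105316), 0.029953818768262863) ((0.5971353054046631, 0.0009822286665439606), (0.05874999612569809, 0.05783314257860184), 73.6553955078125)
scene 108 0.023158409 0.027805384 0.031158296 ((0.4793769419193268, -0.17856675386428833), 0.03255576267838478) [-0.00564392 -0.00263     0.02738243]
side 299 0.023112655 0.031202637 0.03576927 ((0.47817251086235046, -0.18141517043113708), 0.033966969698667526) [ 0.0028239  -0.01502551  0.03036182]
```

View pics/w4.png

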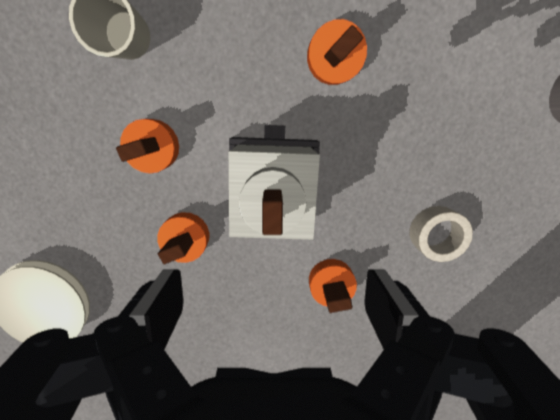

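The roll lies flat at pixel (443,237). The bare grip at (272,212) is square to the jaws, lid centre (0.5963, 0.0013). I'll go down and pinch it.

Call:
{"fn": "servo_tool", "kwargs": {
  "steps": [
    {"tx": 0.1,"ty": 0.1,"tz": -2,"yaw": 0,"claw": 8.5},
    {"tx": 0,"ty": 0,"tz": -3,"yaw": 0,"claw": 7},
    {"tx": 0,"ty": 0,"tz": -3,"yaw": 0,"claw": 6},
    {"tx": 0,"ty": 0,"tz": -2.5,"yaw": 0,"claw": 5},
    {"tx": 0,"ty": 0,"tz": -1.5,"yaw": 0,"claw": 4},
    {"tx": 0,"ty": 0,"tz": 0,"yaw": 0,"claw": 4},
    {"tx": 0,"ty": 0,"tz": 0,"yaw": 0,"claw": 4},
    {"tx": 0,"ty": 0,"tz": 0,"yaw": 0,"claw": 2.5},
    {"tx": 0,"ty": 0,"tz": 0,"yaw": 0,"claw": 2},
    {"tx": 0,"ty": 0,"tz": 0,"yaw": 0,"claw": 1},
    {"tx": 0,"ty": 0,"tz": 0,"yaw": 0,"claw": 1},
    {"tx": 0,"ty": 0,"tz": 0,"yaw": 0,"claw": 1},
    {"tx": 0,"ty": 0,"tz": 0,"yaw": 0,"claw": 1}
  ],
  "newtons": 90
}}

```text
time_s: 10.3
position: [0.5972, 0.0007, 0.1374]
tool_rot: [[0.963, -0.27, 0.002], [-0.27, -0.963, -0.0], [0.002, -0.0, -1.0]]
ft_force: [-0.4, 1.6, 6.1]
grip_width: 0.0148
gripper_force: 87.8
```

Call:
{"fn": "servo_tool", "kwargs": {
  "steps": [
    {"tx": 0,"ty": 0,"tz": 0.01,"yaw": 3,"claw": 1},
    {"tx": 0,"ty": 0,"tz": 0.01,"yaw": 3,"claw": 1},
    {"tx": 0,"ty": 0,"tz": 0.01,"yaw": 3,"claw": 1},
    {"tx": 0,"ty": 0,"tz": 0.01,"yaw": 3,"claw": 1},
    {"tx": 0,"ty": 0,"tz": 0.01,"yaw": 3,"claw": 1},
    {"tx": 0,"ty": 0,"tz": 0.01,"yaw": 3,"claw": 1},
    {"tx": 0,"ty": 0,"tz": 0.01,"yaw": 3,"claw": 1},
    {"tx": 0,"ty": 0,"tz": 0.01,"yaw": 3,"claw": 1}
  ]
}}

```text
time_s: 11.1
position: [0.5975, 0.0002, 0.1382]
tool_rot: [[0.989, 0.147, 0.003], [0.147, -0.989, -0.001], [0.002, 0.001, -1.0]]
ft_force: [1.0, -0.4, 4.9]
grip_width: 0.0148
gripper_force: 88.0
```

```bash
cat > chk.py <<'E'
from h import *
o=env.observe(); R=np.array(o['tool_rot']); print(o['time_s'],np.round(o['position'],4),'yaw_y',np.degrees(np.arctan2(R[1,1],R[0,1])),np.round(o['ft_force'],1),np.round(o['wrist_torque'],3),o['grip_width'])
P=snap('wrist')[2]; Z=P[...,2]; T=np.hypot(P[...,0]-.596,P[...,1])<.065
M=(Z>.08)&(Z<.091)&T; Q=P[M][:,:2].astype(np.float32); print('shoulder',len(Q),Z[M].mean(),cv2.minAreaRect(Q))
E
python3 chk.py
```

```text
11.1 [5.975e-01 2.000e-04 1.382e-01] yaw_y -81.55528445613386 [ 1.  -0.4  4.9] [-0.158 -0.025 -0.142] 0.014768847361934252
shoulder 8022 0.0856474702353078 ((0.5961350202560425, 0.0008699521422386169), (0.08449723571538925, 0.08478204905986786), 73.9891586303711)
```

Call:
{"fn": "servo_tool", "kwargs": {
  "steps": [
    {"tx": 0,"ty": 0,"tz": 0.01,"yaw": 3,"claw": 1},
    {"tx": 0,"ty": 0,"tz": 0.01,"yaw": 3,"claw": 1},
    {"tx": 0,"ty": 0,"tz": 0.01,"yaw": 3,"claw": 1},
    {"tx": 0,"ty": 0,"tz": 0.01,"yaw": 3,"claw": 1},
    {"tx": 0,"ty": 0,"tz": 0.01,"yaw": 3,"claw": 1},
    {"tx": 0,"ty": 0,"tz": 0.01,"yaw": 3,"claw": 1},
    {"tx": 0,"ty": 0,"tz": 0.01,"yaw": 3,"claw": 1},
    {"tx": 0,"ty": 0,"tz": 0.01,"yaw": 3,"claw": 1},
    {"tx": 0,"ty": 0,"tz": 0.01,"yaw": 3,"claw": 1},
    {"tx": 0,"ty": 0,"tz": 0.01,"yaw": 3,"claw": 1},
    {"tx": 0,"ty": 0,"tz": 0,"yaw": 3,"claw": 1},
    {"tx": 0,"ty": 0,"tz": 0,"yaw": 3,"claw": 1},
    {"tx": 0,"ty": 0,"tz": 0,"yaw": 3,"claw": 1},
    {"tx": 0,"ty": 0,"tz": 0,"yaw": 3,"claw": 1},
    {"tx": 0,"ty": 0,"tz": 0,"yaw": 2,"claw": 1},
    {"tx": 0,"ty": 0,"tz": 0,"yaw": 0,"claw": 1},
    {"tx": 0,"ty": 0,"tz": 0,"yaw": 0,"claw": 1}
  ]
}}

```text
time_s: 12.85
position: [0.5972, 0.0005, 0.1388]
tool_rot: [[0.612, 0.791, 0.002], [0.791, -0.612, -0.0], [0.001, 0.002, -1.0]]
ft_force: [0.5, -0.1, 5.6]
grip_width: 0.0147
gripper_force: 88.0
```

```bash
python3 chk.py; python3 - <<'E'
from h import *
# grip bar direction: brown pixels between fingers in the views
for n in('scene','side','wrist'):
    im,d,P,m=snap(n); h=cv2.cvtColor(im,cv2.COLOR_RGB2HSV)
    M=(np.hypot(P[...,0]-.597,P[...,1]-.001)<.025)&(P[...,2]>.116)&(P[...,2]<.16)&(h[...,1]>90)
    Q=P[M][:,:2].astype(np.float32); print(n,len(Q),cv2.minAreaRect(Q) if len(Q)>5 else '')
E
```

```text
12.85 [5.972e-01 5.000e-04 1.388e-01] yaw_y -37.70735521535232 [ 0.5 -0.1  5.6] [ 0.083 -0.095  0.069] 0.014725196169758016
shoulder 8078 0.0856693516864008 ((0.5961553454399109, 0.0009361803531646729), (0.08475940674543381, 0.08440142869949341), 73.96573638916016)
scene 83 ((0.5991924405097961, 0.004750678315758705), (0.022453464567661285, 0.012274731881916523), 50.07033157348633)
side 26 ((0.5924220681190491, 0.00931708887219429), (0.02728838473558426, 0.022324703633785248), 25.67340087890625)
wrist 3527 ((0.5972129702568054, 0.0007828697562217712), (0.02835705690085888, 0.016573894768953323), 54.109039306640625)
```

The lid has turned about 69° relative to the canister, inside the free window. Now I'll lift, gently at first.

Call:
{"fn": "servo_tool", "kwargs": {
  "steps": [
    {"tx": 0,"ty": 0,"tz": 0.1,"yaw": 0,"claw": 1},
    {"tx": 0,"ty": 0,"tz": 0.1,"yaw": 0,"claw": 1},
    {"tx": 0,"ty": 0,"tz": 0.2,"yaw": 0,"claw": 1},
    {"tx": 0,"ty": 0,"tz": 0.2,"yaw": 0,"claw": 1},
    {"tx": 0,"ty": 0,"tz": 0,"yaw": 0,"claw": 1}
  ]
}}

```text
time_s: 13.55
position: [0.5967, 0.0006, 0.1441]
tool_rot: [[0.611, 0.792, -0.0], [0.792, -0.611, 0.0], [-0.0, -0.0, -1.0]]
ft_force: [-0.3, 0.2, -2.2]
grip_width: 0.0154
gripper_force: 87.6
```

Free: only the lid's weight is on the tool.

Call:
{"fn": "servo_tool", "kwargs": {
  "steps": [
    {"tx": 0,"ty": 0,"tz": 0.3,"yaw": 0,"claw": 1},
    {"tx": 0,"ty": 0,"tz": 0.4,"yaw": 0,"claw": 1},
    {"tx": 0,"ty": 0,"tz": 0.4,"yaw": 0,"claw": 1},
    {"tx": 0,"ty": 0,"tz": 0.4,"yaw": 0,"claw": 1},
    {"tx": 0,"ty": 0,"tz": 0.4,"yaw": 0,"claw": 1},
    {"tx": 0,"ty": 0,"tz": 0.4,"yaw": 0,"claw": 1},
    {"tx": 0,"ty": 0,"tz": 0.3,"yaw": 0,"claw": 1},
    {"tx": 0,"ty": 0,"tz": 0.1,"yaw": 0,"claw": 1},
    {"tx": 0,"ty": 0,"tz": 0,"yaw": 0,"claw": 1},
    {"tx": 0,"ty": 0,"tz": 0,"yaw": 0,"claw": 1},
    {"tx": 0,"ty": 0,"tz": 0,"yaw": 0,"claw": 1}
  ]
}}

```text
time_s: 14.65
position: [0.5967, 0.0006, 0.1709]
tool_rot: [[0.611, 0.792, -0.0], [0.792, -0.611, 0.0], [-0.0, -0.0, -1.0]]
ft_force: [-0.3, -0.1, -2.0]
grip_width: 0.0149
gripper_force: 87.6
```

```bash
python3 chk.py; python3 - <<'E'
from h import *
im=snap('scene')[0]; a=im[110:260,190:390]; b=snap('side')[0][150:300,185:385]
cv2.imwrite('pics/f.png',cv2.resize(np.hstack([a,b]),(800,300))[:,:,::-1])
P=snap('side')[2]; N=np.hypot(P[...,0]-.597,P[...,1]-.001)<.034
z=P[N][:,2]; print(np.histogram(z,np.arange(.08,.18,.005)))
E
```

```text
14.65 [0.5967 0.0006 0.1709] yaw_y -37.657386090838635 [-0.3 -0.1 -2. ] [ 0.022  0.028 -0.01 ] 0.01489525230857228
shoulder 6449 0.08567315637325543 ((0.5962050557136536, 0.0009730421006679535), (0.08464070409536362, 0.08423112332820892), 73.88953399658203)
(array([  3, 187,  57,  38,  64,  21,   0,   0,   5,  43,  57,  51,  57,
       227,  10,  18,  22,  27,  27]), array([0.08 , 0.085, 0.09 , 0.095, 0.1  , 0.105, 0.11 , 0.115, 0.12 ,
       0.125, 0.13 , 0.135, 0.14 , 0.145, 0.15 , 0.155, 0.16 , 0.165,
       0.17 , 0.175]))
```

View pics/f.png

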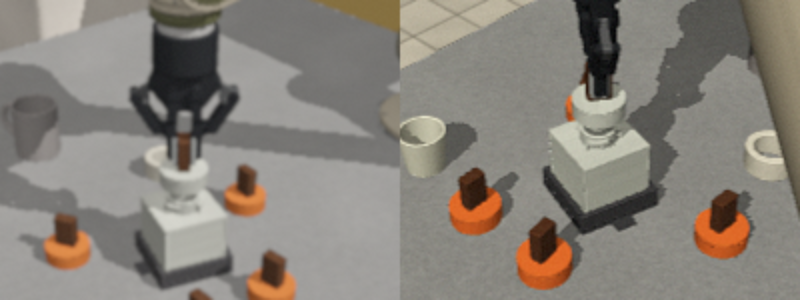

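The lid is held level at crop (185,178), with its lower rim at about z 0.123, 20 mm above the mouth and centred over it. The canister is still in its bracket and the roll is flat on the shelf. I'll hand it in.

```bash
python3 -c "
from rig import env
print(env.close_job())"
```

```text
the job is handed in; nothing more can be done
None
```

The roll lies flat on the shelf, and the unscrewed lid is held level, centred about 20 mm above the mouth, with the canister still in its bracket; I handed the job in at about 15 s of the 54 s allowed, and no verdict came back.

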